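# Fit and tug-test the lid of a sharps container

### The arm

A 6-joint arm with a two-finger parallel gripper is mounted at the origin on the work surface. World frame = base frame: x ahead of the robot, y to its left, z up, the work surface at z = 0. Lengths are in m, angles in rad, forces in N, time in s.
With the tool pointing down it reaches from about 0.35 to 0.975 m from the base axis. Payload 4.9 kg.
Tool frame: the origin (TCP) lies at the very end of the fingers, on their centre line; the grasp point (between the pads) lies behind it (manip.pinch_z is the y of the grasp point in the tool frame, in m); y points along the fingers, x is the direction in which the jaws open and shut, and the axes are right-handed (so a half turn about y gives the same grasp; the last joint's range is limited). The gripper opens to 85 mm and grips with 20 to 120 N. Pads are 22 mm wide; open, the fingers measure 114 mm over their backs; the gripper's body (76 mm by 85 mm) begins 54 mm behind the grasp point. The pads swing forward as they close: fully open they stand 13 mm farther back than shut.
Start: joints at [-1.328, 0.053, 1.613, -0, 1.476, -0.119], TCP at [0.221, -0.585, 0.231] pointing down, gripper open.
Joint ranges: [-3.01, 3.01], [-1.01, 2.22], [0.06, 2.58], [-1.02, 4.17], [0.09, 2.62], [-3.14, 3.14]. Speed limits (rad/s): [2.57, 2.57, 3.14, 3.14, 3.14, 3.14].

### API

Orientations are given as a unit quaternion [w, x, y, z].
In Python, from plant import manip gives the robot as it stands.
- The arm moves only by the tool drive_tool, never from a script. Its argument "motion" is a list of rows, each a list of 3 entries, a list of its own where there are three numbers: the shift along the tool's x, y, z in units of 25 mm (1.0 is 25 mm), then the turn, a rotation vector about the tool's x, y, z in units of 5 degrees (1.0 is 5 degrees), then the closure, from -1 (fully open) to 1 (shut). A call has 1 to 12 rows; each row shifts and turns the commanded pose from where the row before left it, along the tool's axes as they then stand; what a row does not reach is not made up. A row lasts 1/10 s, in which the tool goes at most 50 mm and 8.59 degrees, less where a joint would pass 70% of its speed; a pose out of reach is approached as far as the arm can. A call is refused whole if a number of a shift passes 1 or a number of a turn 1, either way. A call with a gripper value outside its range is refused whole. The fingers move at their own pace and stop on an object; the grip force is fixed at half the most. Time passes only in rows, so rows that do not move let the fingers close. It gives the time, the measured TCP pose, the force and the opening at its end, in the units of the state.
- manip.state(): the state, without advancing time (a new reading comes with each control period).
- manip.grab_frame(name): name is "scene" or "top"; returns a dict with "img" (384x512x3 uint8, blue, green, red), "range_z" (384x512 float32, m along the optical axis (not along the pixel's ray), 0 where there is no reading), "camera_matrix" (3x3 intrinsics, pixels), "world_from_camera" (4x4, takes a point from camera to world coordinates). Camera axes: x right, y down, z forward; pixel columns grow to the right and rows downward; lengths in m; the calibration is good to about 2 mm. A picture is of the moment at which its call begins.
- manip.job_done(): hands the job in, once; it reports no verdict.
The state is a dict: "time": time; "joint_pos": joint angles; "joint_vel": joint speeds; "joint_efforts": joint torques, N m; "tool_pos": TCP position; "tool_rot": TCP orientation; "contact_force": force on the tool from outside, world axes, zero at the start; "ft_torque": the same for the moment, N m; "gripper_width": opening from 0.0 (shut) to 1.0 (fully open).
Only numpy, scipy, OpenCV 4.12 (cv2) and the standard library are available. Lean on these libraries where they do the work, as an engineer would, in place of code of your own. Each camera call takes 0.05 s, during which the arm holds its last target. There are 200 camera calls.

### The job

Set up the new sharps container for the tattoo station: put the loose lid on the tub and press it down, without forcing it, until its clips have snapped under the tub's flange and it sits fully home all round. Then prove that it holds: pull straight up on the lid's hopper with slowly rising force until you reach about 10 newtons, keep that pull for about a second without going much harder, and let go with the lid still fully on. Leave the bottles, the jar and the tattoo machine where they are.

Things in the scene. Friction and masses are not known exactly. Their poses are not given: they have to be found in the camera images.
- lid: The loose white round lid, 123 mm across, 49 mm high in all, about 100 g. It starts lying right way up on the counter. Origin: centre of its underside (the lower edge of its 20 mm deep skirt); z up through the lid, x along the long side of its hopper. Four spring clips hang in gaps of the skirt, at its +x, -x, +y and -y sides. Any yaw fits the tub.
- lid_seat (a point): Centre of the underside of the lid's 3 mm thick deck, 20 mm above the lid's origin. Fully home, the deck lies on the tub's rim and this point coincides with tub_rim. Below the deck a plug centres the lid in the tub's mouth: 1.5 mm clearance all round once in, and a conical nose that catches up to about 5 mm off-centre.
- lid_hopper (a point): Centre of the lid's hopper, 36 mm above the lid's origin: the upright box-shaped drop-in chute on top of the deck, rigid, 56 mm long (lid's x), 42 mm wide (lid's y, two flat parallel sides to grip), open above. It stands 26 mm high, from the deck's top (23 mm above the lid's origin) to 49 mm.
- clip_hook_a (a point): Inner tip of the flat hook of one of the four like spring clips, the one on the lid's +x side: 53.2 mm from the lid's axis and 9.4 mm above the lid's origin when relaxed. It is rooted in the flexing edge of the deck, swings outward over the flange as the lid is pressed on, and is drawn slightly inward when the seated lid is pulled.
- clip_hook_b (a point): The same point of the opposite clip, on the lid's -x side.
- tub: The red round tub of the sharps container, open above, fixed upright in a steel bracket screwed to the counter. 102 mm across at the mouth, 115 mm high; any lid yaw fits. Origin: centre of the bracket's underside on the counter; z up. The lid's skirt and clips go over the outside of its mouth.
- tub_rim (a point): Centre of the tub's mouth at the height of its rim, 115 mm above the tub's origin. Pressing the lid down, the clips meet the flange with the deck about 10 mm above the rim; the resistance grows to 5 to 12 N with it about 4 mm up, then gives way, the clips snap under the flange at about 1 mm, and the deck stops dead on the rim. Pressing with over 80 N would crack the lid.
- tub_flange (a point): Centre of the tub at the top of its flange, the 3 mm thick ledge that sticks out 4 mm all round the outside of the mouth, 6 mm below the rim. The clips hook under it. Pulled up, the seated lid has about 1.6 mm of free play, then the hooks bite and the force climbs steeply, some 10 N in 0.3 mm. More than 25 N strains the clips.
- ink_bottle: Bystander: small ink bottle, 33 mm across, 88 mm high, standing. Origin at the centre of its foot.
- soap_bottle: Bystander: green-soap bottle, 42 mm across, 94 mm high, standing. Origin at the centre of its foot.
- jelly_jar: Bystander: jar, 62 mm across, 55 mm high, standing. Origin at the centre of its foot.
- machine: Bystander: brass coil tattoo machine lying on its side, about 150 mm long (its x), 65 mm wide, 25 mm high. Origin on the counter, near its middle.
Things that resemble listed ones, but are neither listed nor needed, are in the scene too. Several things look just like the lid: the one meant starts farthest to the robot's left.

How it is judged:
On the way, in this order (a step that is already met when the one before it is completed fails the run):
1. the lid is pressed fully home on the tub: deck down on the rim (within 0.6 mm), centred and level (z of lid_seat in the frame of tub_rim between -0.003 and 0.0006 m and horizontal distance between lid_seat and tub_rim below 0.003 m and angle between lid's own z axis and vertical below 0.03 rad), for 0.1 s.
2. the seated lid is pulled up against its clips with more than 6 N for 0.4 s and stays on the tub (contact force between lid and tub above 6 N and z of lid_seat in the frame of tub_rim between 0.001 and 0.004 m and horizontal distance between lid_seat and tub_rim below 0.003 m), for 0.4 s.
At the end, for the whole second after the job is handed in: The lid is on the tub at rest, clipped under the flange: deck within 1.8 mm of the rim, centred within 3 mm, level within 0.03 rad, and let go (z of lid_seat in the frame of tub_rim between -0.003 and 0.0018 m and horizontal distance between lid_seat and tub_rim below 0.003 m and angle between lid's own z axis and vertical below 0.03 rad and linear speed of lid below 0.01 m/s and contact force between the fingers and lid below 0.05 N); the robot touches nothing.
It fails at once if the lid is forced down on the tub with more than 80 N (contact force between lid and tub above 80 N).
It fails at once if the seated lid is pulled with more than 25 N (contact force between lid and tub above 25 N and z of lid_seat in the frame of tub_rim between 0.001 and 0.004 m and (x of clip_hook_a in the frame of lid below 0.053 m or x of clip_hook_b in the frame of lid above -0.053 m)).
It fails at once if a bystander is moved more than 20 mm or tipped (distance of any of ink_bottle, soap_bottle, jelly_jar, machine from where it was at the start of the episode above 0.02 m or angle between any of ink_bottle, soap_bottle, jelly_jar's own z axis and vertical above 0.3 rad).
It also fails if it takes over 64 s, if anything falls off the work surface, if the arm or the gripper's body presses on something with over 40 N, if the wrist force passes 120 N, or if a joint passes its speed limit or range.

## Working session

There is one attempt and no reset: what is moved stays moved. The work goes in short steps, Python scripts to look and compute and a tool call to move; the robot and the scene stay as the last step left them, time stands still between calls to the robot, and variables do not carry over. Pictures are saved under pics/ and viewed, about 8 in all and at most 12, crops included, and the job is handed in when it is done.

Besides the shell and the picture viewer there is one more tool, called after "Request:" as name(argument=value, ...) on one line, values as JSON. drive_tool: Moves the arm, as the interface text tells. Its arguments: {"type":"object","properties":{"motion":{"type":"array","items":{"type":"array"}}},"required":["motion"]}

```bash
ls; mkdir -p pics
python3 - <<'E'
from plant import manip
import cv2,numpy as np
print(manip.state(), manip.pinch_z)
for n in("scene","top"):
    f=manip.grab_frame(n); cv2.imwrite(f"pics/{n}0.png",f["img"]); np.savez(f"{n}0.npz",**f)
    print(n,f["camera_matrix"],f["world_from_camera"])
E
```

```text
pics
{'time': 0.0, 'joint_pos': array([-1.32800118e+00,  5.33606195e-02,  1.61430680e+00, -9.84818067e-06,
        1.47601084e+00, -1.19017575e-01]), 'joint_vel': array([ 7.17621352e-04, -7.00517279e-05,  3.83132156e-04,  3.09097523e-04,
        5.21538017e-04,  1.35415441e-03]), 'joint_efforts': array([ 1.26420699e-03, -3.93676829e+01, -3.70177102e+01, -6.37588840e-06,
        6.99996526e-03,  1.90114953e-06]), 'tool_pos': array([ 0.22106589, -0.5839224 ,  0.23005305]), 'tool_rot': array([ 0.58228655, -0.58131544,  0.40243435, -0.40132447]), 'contact_force': array([-0.08260805,  0.20119228, -0.07269229]), 'ft_torque': array([ 0.0277595 , -0.02714658,  0.00010443]), 'gripper_width': 1.0004983229076458} -0.0187
scene [[438.91811751   0.         259.07495599]
 [  0.         438.91811751 186.06963088]
 [  0.           0.           1.        ]] [[-0.24405295  0.64080779 -0.72787604  1.19184415]
 [ 0.9697478   0.15721639 -0.18674103  0.11789802]
 [-0.00523106 -0.75143089 -0.65979107  0.71654456]
 [ 0.          0.          0.          1.        ]]
top [[374.96268545   0.         257.14909352]
 [  0.         374.96268545 190.72550197]
 [  0.           0.           1.        ]] [[-0.00442565 -0.99091222  0.13443731  0.40097523]
 [-0.99987711  0.00236308 -0.01549796 -0.03857468]
 [ 0.01503943 -0.13448938 -0.9908009   0.97430236]
 [ 0.          0.          0.          1.        ]]
```

View pics/top0.png

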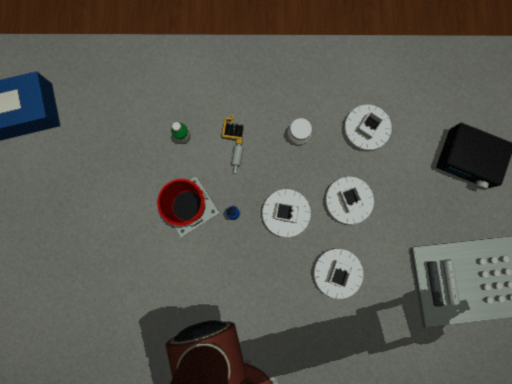

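View pics/scene0.png

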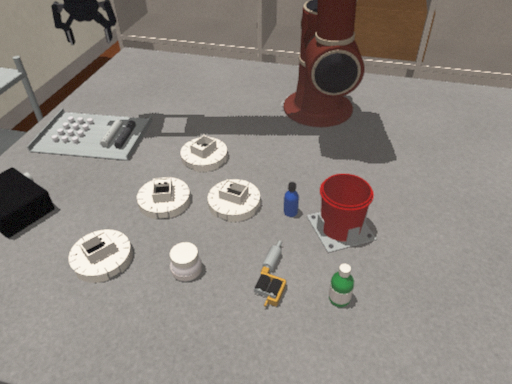

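The top view shows the tub at (181,203), with four lids at (287,213), (350,200), (340,273) and (368,127). Image columns run toward -y, so the robot's leftmost lid is the one at (287,213). The scene view agrees, with that lid at (235,200) and the tub at (345,205). Next I measure from the depth data.

```bash
cat > h.py <<'E'
import numpy as np,cv2
def pts(f):
    K=f["camera_matrix"];T=f["world_from_camera"];z=f["range_z"]
    v,u=np.indices(z.shape)
    p=np.stack([(u-K[0,2])/K[0,0]*z,(v-K[1,2])/K[1,1]*z,z],-1)
    P=p@T[:3,:3].T+T[:3,3]; P[z==0]=np.nan
    return P
def hull_circle(q):
    h=cv2.convexHull(q.astype(np.float32)).reshape(-1,2)
    A=np.c_[2*h,np.ones(len(h))];s=np.linalg.lstsq(A,(h**2).sum(1),rcond=None)[0]
    return s[:2],np.sqrt(s[2]+s[0]**2+s[1]**2)
E
python3 - <<'E'
from h import *
for n in("top","scene"):
    f=np.load(n+"0.npz");P=pts(f);img=f["img"].astype(int)
    u,v=(287,213) if n=="top" else (235,200)
    c=P[v,u,:2];Z=P[...,2]
    print(n,"counter z",np.nanmedian(Z[(np.abs(P[...,0]-.45)<.2)&(np.abs(P[...,1])<.2)]))
    d=np.hypot(P[...,0]-c[0],P[...,1]-c[1])
    white=img.min(-1)>110
    m=(d<.09)&(Z>.015)&(Z<.03)&white
    print("deck",c,m.sum(),hull_circle(P[m][:,:2]),np.median(Z[m]))
    m=(d<.05)&(Z>.043)&(Z<.056)
    q=P[m][:,:2].astype(np.float32);print("hopper",m.sum(),cv2.minAreaRect(q),np.median(Z[m]))
    red=(img[...,2]>90)&(img[...,1]<50)&(img[...,0]<50)
    m=red&(Z>.108)&(Z<.125)&(P[...,1]>0)&(P[...,0]>.25)
    print("rim",m.sum(),hull_circle(P[m][:,:2]),np.median(Z[m]), np.percentile(Z[m],98))
    u0=[f["img"][v-45:v+45,u-45:u+45]][0]; cv2.imwrite(f"pics/{n}c.png",cv2.resize(u0,(500,500),interpolation=cv2.INTER_CUBIC))
a=cv2.imread("pics/topc.png");b=cv2.imread("pics/scenec.png");cv2.imwrite("pics/c.png",cv2.resize(np.hstack([a,b]),(800,400)))
E
```

```text
top counter z -0.0012636679321816335
deck [ 0.47269793 -0.12911747] 1374 (array([ 0.47475421, -0.12806433]), np.float64(0.06086325723989189)) 0.021172938035446287
hopper 184 ((0.4745912253856659, -0.12803474068641663), (0.056350115686655045, 0.042048800736665726), 79.75106811523438) 0.04601408687016584
rim 253 (array([0.4927119 , 0.12463642]), np.float64(0.0530217056888208)) 0.11251027084569354 0.115855428395806
scene counter z -0.0003310076544960072
deck [ 0.49921656 -0.11652878] 1111 (array([ 0.47505404, -0.12717224]), np.float64(0.06160574150888511)) 0.021872556236647966
hopper 191 ((0.47513481974601746, -0.12680049240589142), (0.05716133490204811, 0.04448898509144783), 80.46761322021484) 0.046299238656813735
rim 382 (array([0.49697582, 0.12452725]), np.float64(0.05277478343423779)) 0.11175506317150957 0.11550991204044059
```

View pics/c.png

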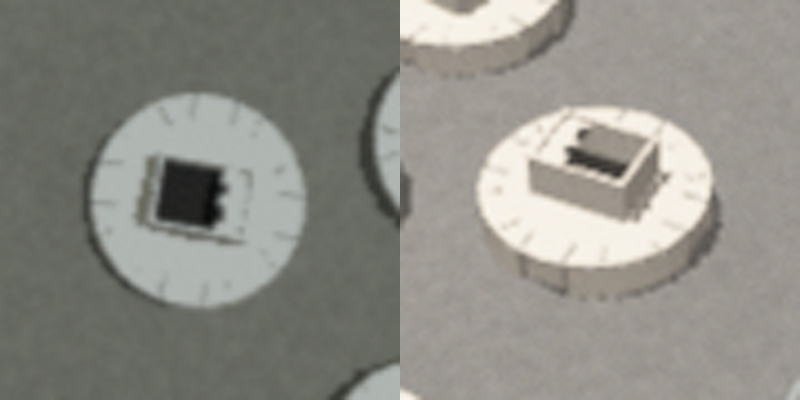

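The crop shows the hopper's open top with its long side nearly vertical in the world y sense, turned about 80° from world x, with no sign of a fault. The two views agree on the lid to 1 mm.

```bash
cat > go.py <<'E'
import sys,numpy as np
from scipy.spatial.transform import Rotation as R
from plant import manip
def need(p,yaw=None):
    s=manip.state();q=s["tool_rot"];r=R.from_quat(np.r_[q[1:],q[0]]);M=r.as_matrix()
    print("t",round(s["time"],2),"tcp",s["tool_pos"].round(4),"F",s["contact_force"].round(2),"w",round(s["gripper_width"],3))
    print("x",M[:,0].round(3),"y",M[:,1].round(3),"z",M[:,2].round(3))
    t=M
    if yaw is not None:
        best=None
        for a in (yaw,yaw+180):
            a=np.radians(a);X=np.array([np.cos(a),np.sin(a),0]);Y=np.array([0,0,-1.]);T=np.c_[X,Y,np.cross(X,Y)]
            v=R.from_matrix(M.T@T).as_rotvec()
            print("turn(5deg)",(v/np.radians(5)).round(3))
            if best is None or np.linalg.norm(v)<best: best=np.linalg.norm(v);t=T
    d=np.array(p)-s["tool_pos"]
    print("shift units after turn",(t.T@d/.025).round(3),"norm")
if __name__=="__main__":
    a=[float(x) for x in sys.argv[1:]]
    need(a[:3],a[3] if len(a)>3 else None)
E
python3 go.py 0.475 -0.1275 0.15 -9.9
```

```text
t 0.1 tcp [ 0.2211 -0.584   0.2302] F [ 0.45  0.02 -0.34] w 1.001
x [ 0.354 -0.935 -0.002] y [-0.     0.002 -1.   ] z [0.935 0.354 0.   ]
turn(5deg) [ -0.013 -11.874  -0.018]
turn(5deg) [ 2.1000e-02  2.4126e+01 -1.6000e-02]
shift units after turn [ 6.866  3.206 19.734] norm
```

Request:
drive_tool(motion=[[[0,0,0],[0,-0.99,0],-1],[[0,0,0],[0,-0.99,0],-1],[[0,0,0],[0,-0.99,0],-1],[[0,0,0],[0,-0.99,0],-1],[[0,0,0],[0,-0.99,0],-1],[[0,0,0],[0,-0.99,0],-1],[[0,0,0],[0,-0.99,0],-1],[[0,0,0],[0,-0.99,0],-1],[[0,0,0],[0,-0.99,0],-1],[[0,0,0],[0,-0.99,0],-1],[[0,0,0],[0,-0.99,0],-1],[[0,0,0],[0,-0.99,0],-1]])

```text
time: 1.3
tool_pos: [0.2211, -0.5842, 0.2305]
tool_rot: [0.705, -0.704, 0.06, -0.059]
contact_force: [0.8, -1.5, 0.9]
gripper_width: 0.997
```

Request:
drive_tool(motion=[[[0.34,0,1],[0,0,0],-1],[[0.34,0,1],[0,0,0],-1],[[0.34,0,1],[0,0,0],-1],[[0.34,0,1],[0,0,0],-1],[[0.34,0,1],[0,0,0],-1],[[0.34,0,1],[0,0,0],-1],[[0.34,0,1],[0,0,0],-1],[[0.34,0,1],[0,0,0],-1],[[0.34,0,1],[0,0,0],-1],[[0.34,0,1],[0,0,0],-1]])

```text
time: 2.3
tool_pos: [0.348, -0.3515, 0.2308]
tool_rot: [0.705, -0.704, 0.061, -0.061]
contact_force: [0.1, -0.1, 1.0]
gripper_width: 1.0
```

Request:
drive_tool(motion=[[[0.34,0.3,1],[0,0,0],-1],[[0.34,0.3,1],[0,0,0],-1],[[0.34,0.3,1],[0,0,0],-1],[[0.34,0.3,1],[0,0,0],-1],[[0.34,0.3,1],[0,0,0],-1],[[0.34,0.3,1],[0,0,0],-1],[[0.34,0.3,1],[0,0,0],-1],[[0.34,0.3,1],[0,0,0],-1],[[0.34,0.3,1],[0,0,0],-1],[[0.34,0.3,0.73],[0,0,0],-1],[[0,0,0],[0,0,0],-1],[[0,0,0],[0,0,0],-1]])

```text
time: 3.5
tool_pos: [0.4729, -0.1276, 0.1559]
tool_rot: [-0.704, 0.705, -0.061, 0.06]
contact_force: [-0.3, -0.2, 0.7]
gripper_width: 0.999
```

```bash
python3 go.py 0.475 -0.1275 0.025 -9.9
```

```text
t 3.5 tcp [ 0.4729 -0.1276  0.1559] F [-0.3  -0.21  0.68] w 0.999
x [ 0.985 -0.17  -0.001] y [-0.001 -0.    -1.   ] z [ 0.17   0.985 -0.   ]
turn(5deg) [ 0.003  0.017 -0.014]
turn(5deg) [-2.1000e-02 -3.5983e+01 -4.0000e-03]
shift units after turn [0.083 5.235 0.018] norm
```

Request:
drive_tool(motion=[[[0.08,0.7,0.02],[0,0,0],-1],[[0,0.7,0],[0,0,0],-1],[[0,0.7,0],[0,0,0],-1],[[0,0.7,0],[0,0,0],-1],[[0,0.7,0],[0,0,0],-1],[[0,0.7,0],[0,0,0],-1],[[0,0.6,0],[0,0,0],-1],[[0,0.4,0],[0,0,0],-1],[[0,0,0],[0,0,0],-1],[[0,0,0],[0,0,0],-1]])

```text
time: 4.5
tool_pos: [0.4755, -0.1282, 0.0269]
tool_rot: [-0.704, 0.705, -0.061, 0.061]
contact_force: [-0.5, 0.6, 0.4]
gripper_width: 0.998
```

Request:
drive_tool(motion=[[[0,0,0],[0,0,0],1],[[0,0,0],[0,0,0],1],[[0,0,0],[0,0,0],1],[[0,0,0],[0,0,0],1],[[0,0,0],[0,0,0],1],[[0,0,0],[0,0,0],1],[[0,0,0],[0,0,0],1],[[0,0,0],[0,0,0],1],[[0,0,0],[0,0,0],1],[[0,0,0],[0,0,0],1]])

```text
time: 5.5
tool_pos: [0.4761, -0.1279, 0.0272]
tool_rot: [-0.704, 0.705, -0.06, 0.061]
contact_force: [0.6, -0.4, 4.9]
gripper_width: 0.481
```

```bash
python3 go.py 0.475 -0.1275 0.21
python3 - <<'E'
from plant import manip;import cv2
f=manip.grab_frame("scene");cv2.imwrite("pics/g.png",cv2.resize(f["img"][100:300,140:380],(720,600)))
E
```

```text
t 5.5 tcp [ 0.4761 -0.1279  0.0272] F [ 0.59 -0.41  4.85] w 0.481
x [ 0.985 -0.171  0.002] y [ 0.002 -0.001 -1.   ] z [ 0.171  0.985 -0.   ]
shift units after turn [-3.500e-02 -7.311e+00  5.000e-03] norm
```

View pics/g.png

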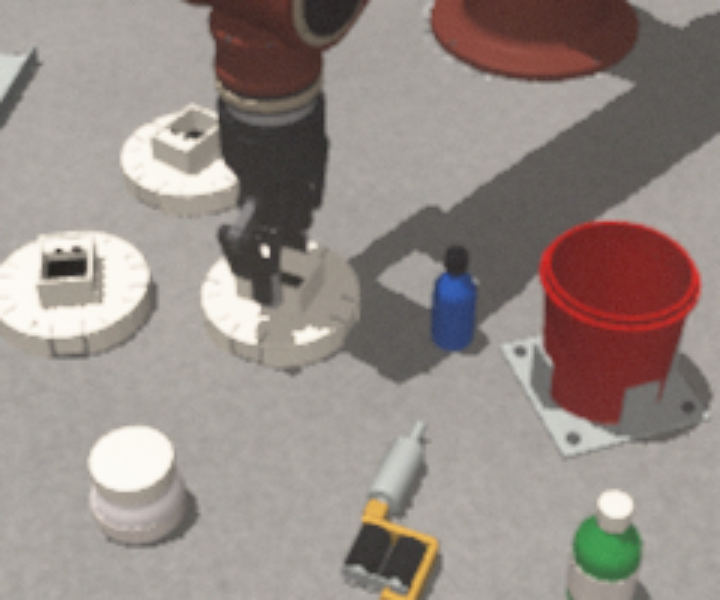

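The lid at crop (280,300) is gripped on its hopper's flat sides. I lift it now.

Request:
drive_tool(motion=[[[0,-0.3,0],[0,0,0],1],[[0,-0.6,0],[0,0,0],1],[[0,-0.9,0],[0,0,0],1],[[0,-0.9,0],[0,0,0],1],[[0,-0.9,0],[0,0,0],1],[[0,-0.9,0],[0,0,0],1],[[0,-0.9,0],[0,0,0],1],[[0,-0.9,0],[0,0,0],1],[[0,-0.6,0],[0,0,0],1],[[0,-0.3,0],[0,0,0],1],[[0,0,0],[0,0,0],1],[[0,0,0],[0,0,0],1]])

```text
time: 6.75
tool_pos: [0.4747, -0.1273, 0.2051]
tool_rot: [0.705, -0.704, 0.062, -0.06]
contact_force: [-0.5, 0.5, -0.8]
gripper_width: 0.477
```

```bash
python3 go.py 0.495 0.1245 0.21
python3 - <<'E'
from plant import manip;from h import *
s=manip.state()["tool_pos"]
f=manip.grab_frame("scene");cv2.imwrite("pics/l.png",f["img"])
P=pts(f);img=f["img"].astype(int);Z=P[...,2]
d=np.hypot(P[...,0]-s[0],P[...,1]-s[1])
h,e=np.histogram(Z[(d<.06)&(img.min(-1)>100)],bins=np.arange(.14,.25,.003));print(dict(zip(e.round(3),h)))
E
```

```text
t 6.75 tcp [ 0.4747 -0.1273  0.2051] F [-0.48  0.51 -0.82] w 0.477
x [ 0.985 -0.171 -0.002] y [-0.002  0.001 -1.   ] z [0.171 0.985 0.001]
shift units after turn [-0.928 -0.19  10.062] norm
{np.float64(0.14): np.int64(0), np.float64(0.143): np.int64(0), np.float64(0.146): np.int64(0), np.float64(0.149): np.int64(0), np.float64(0.152): np.int64(0), np.float64(0.155): np.int64(0), np.float64(0.158): np.int64(0), np.float64(0.161): np.int64(0), np.float64(0.164): np.int64(0), np.float64(0.167): np.int64(0), np.float64(0.17): np.int64(0), np.float64(0.173): np.int64(2), np.float64(0.176): np.int64(6), np.float64(0.179): np.int64(25), np.float64(0.182): np.int64(26), np.float64(0.185): np.int64(20), np.float64(0.188): np.int64(25), np.float64(0.191): np.int64(22), np.float64(0.194): np.int64(13), np.float64(0.197): np.int64(560), np.float64(0.2): np.int64(343), np.float64(0.203): np.int64(40), np.float64(0.206): np.int64(40), np.float64(0.209): np.int64(49), np.float64(0.212): np.int64(42), np.float64(0.215): np.int64(49), np.float64(0.218): np.int64(41), np.float64(0.221): np.int64(53), np.float64(0.224): np.int64(71), np.float64(0.227): np.int64(7), np.float64(0.23): np.int64(1), np.float64(0.233): np.int64(1), np.float64(0.236): np.int64(2), np.float64(0.239): np.int64(4), np.float64(0.242): np.int64(0), np.float64(0.245): np.int64(1)}
```

Request:
drive_tool(motion=[[[-0.08,0,0.5],[0,0,0],1],[[-0.08,0,0.9],[0,0,0],1],[[-0.08,0,0.9],[0,0,0],1],[[-0.08,0,0.9],[0,0,0],1],[[-0.08,0,0.9],[0,0,0],1],[[-0.08,0,0.9],[0,0,0],1],[[-0.08,0,0.9],[0,0,0],1],[[-0.08,0,0.9],[0,0,0],1],[[-0.08,0,0.9],[0,0,0],1],[[-0.08,0,0.9],[0,0,0],1],[[-0.08,0,0.9],[0,0,0],1],[[-0.05,0,0.55],[0,0,0],1]])

```text
time: 8.0
tool_pos: [0.4947, 0.1259, 0.2054]
tool_rot: [0.705, -0.704, 0.061, -0.06]
contact_force: [-1.1, 0.5, -0.9]
gripper_width: 0.476
```

Request:
drive_tool(motion=[[[0,0,0],[0,0,0],1],[[0,0,0],[0,0,0],1],[[0,0,0],[0,0,0],1]])

```text
time: 8.3
tool_pos: [0.4954, 0.1233, 0.2061]
tool_rot: [-0.704, 0.705, -0.061, 0.061]
contact_force: [0.2, -0.4, -0.2]
gripper_width: 0.478
```

```bash
python3 go.py 0.495 0.1245 0.15
python3 - <<'E'
from plant import manip;from h import *
s=manip.state()["tool_pos"]
for n in("scene","top"):
    f=manip.grab_frame(n);cv2.imwrite(f"pics/o{n}.png",f["img"])
    P=pts(f);img=f["img"].astype(int);Z=P[...,2]
    d=np.hypot(P[...,0]-s[0],P[...,1]-s[1])
    m=(d<.075)&(img.min(-1)>90)&(abs(Z-.2)<.006)
    if m.sum()>20:
        q=P[m];c,r=hull_circle(q[:,:2]);A=np.c_[q[:,:2]-s[:2],np.ones(len(q))]
        print(n,m.sum(),"deck circle",c,r,"tcp-",c-s[:2],"plane",np.linalg.lstsq(A,q[:,2],rcond=None)[0])
    # tub circle from the t=0 image: rim and flange edge rays
    g=np.load(n+"0.npz");K=g["camera_matrix"];T=g["world_from_camera"]
    im=g["img"].astype(int);red=((im[...,2]>60)&(im[...,1]<im[...,2]*.4)&(im[...,0]<im[...,2]*.4)).astype(np.uint8)
    x0,x1,y0,y1=(140,220,165,240) if n=="top" else (305,385,165,250)
    mm=np.zeros_like(red);mm[y0:y1,x0:x1]=red[y0:y1,x0:x1]
    cs,_=cv2.findContours(mm,cv2.RETR_EXTERNAL,cv2.CHAIN_APPROX_NONE);c=max(cs,key=cv2.contourArea).reshape(-1,2)
    ray=np.c_[(c-[K[0,2],K[1,2]])/K[0,0],np.ones(len(c))]@T[:3,:3].T
    # outermost silhouette: use only contour points on the far half for scene
    for h,rr in((.115,.051),(.109,.055),(.106,.055)):
        W=T[:3,3]+ray*((h-T[2,3])/ray[:,2])[:,None]
        from scipy.optimize import least_squares
        w=W[:,:2]
        o=least_squares(lambda p:np.hypot(*(w-p).T)-rr,[.495,.1245],loss="soft_l1",f_scale=.0007)
        print(n,h,o.x.round(4),np.median(abs(o.fun)).round(5))
E
```

```text
t 8.3 tcp [0.4954 0.1233 0.2061] F [ 0.2  -0.39 -0.23] w 0.478
x [ 0.985 -0.172 -0.   ] y [-0. -0. -1.] z [ 0.172  0.985 -0.   ]
shift units after turn [-0.022  2.244  0.045] norm
scene 1399 deck circle [0.49630867 0.12313282] 0.0615982305481298 tcp- [ 0.00093921 -0.00017355] plane [-0.01648705  0.00053353  0.20089109]
scene 0.115 [0.5334 0.1272] 0.01757
scene 0.109 [0.5247 0.1274] 0.01668
scene 0.106 [0.5215 0.1276] 0.01662
top 897 deck circle [0.49554245 0.12219599] 0.06069572705849851 tcp- [ 0.00017299 -0.00111038] plane [-2.72647180e-05  7.51240764e-03  2.00478196e-01]
top 0.115 [0.4922 0.1241] 0.00189
top 0.109 [0.4928 0.1247] 0.00165
top 0.106 [0.4931 0.1253] 0.00148
```

View pics/oscene.png

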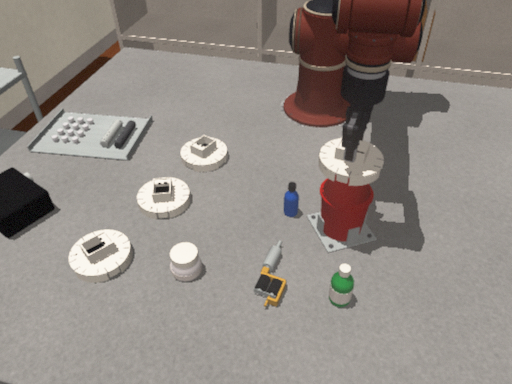

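The lid hangs above the tub at (350,160) and looks level. I still need to tighten the rim centre, because the two views differ by 4 mm in x.

Run:
```python
from h import *
from scipy.optimize import least_squares
for n in("top","scene"):
    f=np.load(n+"0.npz");P=pts(f);im=f["img"].astype(int);Z=P[...,2]
    red=(im[...,2]>50)&(im[...,1]<im[...,2]*.4)
    near=red&(np.hypot(P[...,0]-.495,P[...,1]-.1245)<.07)&(P[...,2]<.13)
    for lo,hi in((.103,.109),(.109,.113),(.112,.118)):
        q=P[near&(Z>lo)&(Z<hi)][:,:2]
        o=least_squares(lambda p:np.hypot(*(q-p[:2]).T)-p[2],[.495,.1245,.052],loss="soft_l1",f_scale=.001)
        a=np.degrees(np.arctan2(*(q-o.x[:2]).T[::-1]))
        print(n,lo,len(q),o.x.round(4),np.median(abs(o.fun)).round(5),np.histogram(a,bins=np.arange(-180,181,45))[0])
    q=P[near&(Z>.1)]; r=np.hypot(*(q[:,:2]-[.495,.1245]).T);a=np.degrees(np.arctan2(q[:,1]-.1245,q[:,0]-.495))
    for k in range(-180,180,45):
        m=(a>=k)&(a<k+45)&(q[:,2]>.1)&(r>.04); print(k,m.sum(),"z max",q[m,2].max().round(4),"r 10/50/98",np.percentile(r[m],[10,50,98]).round(4))
```

```text
top 0.103 187 [0.4934 0.1248 0.0521] 0.00143 [28 28 16 14 20 17 32 32]
top 0.109 122 [0.4937 0.1246 0.0497] 0.00116 [13 19 12 15 17 25 14  7]
top 0.112 160 [0.4942 0.1246 0.0493] 0.00084 [24 20 18 18 18 21 20 21]
-180 60 z max 0.1168 r 10/50/98 [0.0492 0.0516 0.0555]
-135 59 z max 0.1155 r 10/50/98 [0.0487 0.0512 0.0546]
-90 39 z max 0.1149 r 10/50/98 [0.0478 0.0499 0.0522]
-45 42 z max 0.1158 r 10/50/98 [0.0468 0.0486 0.0521]
0 53 z max 0.1164 r 10/50/98 [0.047  0.0483 0.053 ]
45 60 z max 0.1166 r 10/50/98 [0.0476 0.0488 0.0544]
90 64 z max 0.1159 r 10/50/98 [0.0484 0.0499 0.0551]
135 60 z max 0.1166 r 10/50/98 [0.0489 0.0518 0.0557]
scene 0.103 264 [0.4969 0.1248 0.0508] 0.00139 [34 14 30 51 53 25 15 42]
scene 0.109 171 [0.4955 0.1253 0.0496] 0.00086 [23 11 17 35 29 14 16 26]
scene 0.112 199 [0.4951 0.1253 0.0493] 0.00087 [28 18 22 31 30 26 18 26]
-180 96 z max 0.1158 r 10/50/98 [0.0471 0.0488 0.0518]
-135 41 z max 0.1152 r 10/50/98 [0.0473 0.0487 0.0548]
-90 66 z max 0.1168 r 10/50/98 [0.048  0.05   0.0539]
-45 111 z max 0.1154 r 10/50/98 [0.0476 0.0501 0.0546]
0 120 z max 0.116 r 10/50/98 [0.0485 0.0506 0.0553]
45 59 z max 0.1174 r 10/50/98 [0.0491 0.0514 0.0545]
90 57 z max 0.1168 r 10/50/98 [0.0487 0.0496 0.0527]
135 101 z max 0.1155 r 10/50/98 [0.0477 0.0492 0.0524]
```

Both cameras give the same lid-to-rim offset, (-1.3, +2.3) mm. I correct for it and go down.

Request:
drive_tool(motion=[[[-0.07,0,0.08],[0,0,0],1],[[0,0.4,0],[0,0,0],1],[[0,0.5,0],[0,0,0],1],[[0,0.5,0],[0,0,0],1],[[0,0.4,0],[0,0,0],1],[[0,0.3,0],[0,0,0],1],[[0,0.2,0],[0,0,0],1],[[0,0.1,0],[0,0,0],1],[[0,0.1,0],[0,0,0],1],[[0,0,0],[0,0,0],1],[[0,0,0],[0,0,0],1]])

```text
time: 9.5
tool_pos: [0.4944, 0.1263, 0.1442]
tool_rot: [0.705, -0.704, 0.061, -0.061]
contact_force: [0.3, 0.2, -0.3]
gripper_width: 0.474
```

Request:
drive_tool(motion=[[[0,0.06,0],[0,0,0],1],[[0,0.06,0],[0,0,0],1],[[0,0.06,0],[0,0,0],1],[[0,0,0],[0,0,0],1]])

```text
time: 9.9
tool_pos: [0.4939, 0.1262, 0.139]
tool_rot: [-0.704, 0.705, -0.061, 0.061]
contact_force: [0.3, -0.2, -0.4]
gripper_width: 0.477
```

```bash
python3 go.py 0.4941 0.1256 0.1225
python3 - <<'E'
from plant import manip
s=manip.state();print(s["ft_torque"])
E
```

```text
t 9.9 tcp [0.4939 0.1262 0.139 ] F [ 0.32 -0.19 -0.45] w 0.477
x [ 0.985 -0.171 -0.   ] y [-0. -0. -1.] z [ 0.171  0.985 -0.   ]
shift units after turn [ 0.012  0.66  -0.022] norm
[ 0.0332972  -0.01586074  0.0207355 ]
```

Request:
drive_tool(motion=[[[0,0.04,0],[0,0,0],1],[[0,0.04,0],[0,0,0],1],[[0,0.04,0],[0,0,0],1],[[0,0.04,0],[0,0,0],1],[[0,0.04,0],[0,0,0],1],[[0,0.04,0],[0,0,0],1],[[0,0,0],[0,0,0],1],[[0,0,0],[0,0,0],1]])

```text
time: 10.7
tool_pos: [0.4941, 0.1262, 0.1333]
tool_rot: [-0.704, 0.705, -0.061, 0.061]
contact_force: [-0.5, -0.4, -1.4]
gripper_width: 0.479
```

Request:
drive_tool(motion=[[[0,0.04,0],[0,0,0],1],[[0,0.04,0],[0,0,0],1],[[0,0,0],[0,0,0],1],[[0,0,0],[0,0,0],1]])

```text
time: 11.1
tool_pos: [0.4941, 0.1261, 0.1313]
tool_rot: [-0.704, 0.705, -0.061, 0.061]
contact_force: [-0.1, -1.1, -0.3]
gripper_width: 0.478
```

Request:
drive_tool(motion=[[[0,0.04,0],[0,0,0],1],[[0,0.04,0],[0,0,0],1],[[0,0,0],[0,0,0],1],[[0,0,0],[0,0,0],1]])

```text
time: 11.5
tool_pos: [0.4944, 0.1262, 0.1297]
tool_rot: [0.704, -0.704, 0.061, -0.061]
contact_force: [-0.2, -0.4, 1.8]
gripper_width: 0.479
```

Request:
drive_tool(motion=[[[0,0.04,0],[0,0,0],1],[[0,0.04,0],[0,0,0],1],[[0,0,0],[0,0,0],1],[[0,0,0],[0,0,0],1]])

```text
time: 11.9
tool_pos: [0.4944, 0.1263, 0.1279]
tool_rot: [0.705, -0.704, 0.061, -0.061]
contact_force: [-1.5, 0.0, 5.7]
gripper_width: 0.482
```

Request:
drive_tool(motion=[[[0,0.04,0],[0,0,0],1],[[0,0.04,0],[0,0,0],1],[[0,0,0],[0,0,0],1],[[0,0,0],[0,0,0],1]])

```text
time: 12.3
tool_pos: [0.4942, 0.1261, 0.1255]
tool_rot: [-0.704, 0.705, -0.061, 0.061]
contact_force: [-0.1, -0.9, 3.7]
gripper_width: 0.48
```

Request:
drive_tool(motion=[[[0,0.04,0],[0,0,0],1],[[0,0,0],[0,0,0],1],[[0,0,0],[0,0,0],1]])

```text
time: 12.6
tool_pos: [0.4939, 0.1259, 0.1238]
tool_rot: [-0.704, 0.705, -0.061, 0.061]
contact_force: [0.1, -1.7, 1.6]
gripper_width: 0.477
```

Request:
drive_tool(motion=[[[0,0.03,0],[0,0,0],1],[[0,0,0],[0,0,0],1],[[0,0,0],[0,0,0],1]])

```text
time: 12.9
tool_pos: [0.4936, 0.1266, 0.1228]
tool_rot: [0.705, -0.704, 0.061, -0.06]
contact_force: [-0.7, -0.3, -1.7]
gripper_width: 0.48
```

Request:
drive_tool(motion=[[[0,0.02,0],[0,0,0],1],[[0,0,0],[0,0,0],1],[[0,0,0],[0,0,0],1]])

```text
time: 13.2
tool_pos: [0.494, 0.1263, 0.123]
tool_rot: [0.705, -0.704, 0.061, -0.061]
contact_force: [0.4, 1.0, -0.6]
gripper_width: 0.477
```

Request:
drive_tool(motion=[[[0,0.02,0],[0,0,0],1],[[0,0,0],[0,0,0],1],[[0,0,0],[0,0,0],1]])

```text
time: 13.5
tool_pos: [0.4941, 0.1262, 0.1226]
tool_rot: [0.704, -0.704, 0.061, -0.061]
contact_force: [0.3, -1.2, -1.7]
gripper_width: 0.48
```

Request:
drive_tool(motion=[[[0,0.02,0],[0,0,0],1],[[0,0,0],[0,0,0],1],[[0,0,0],[0,0,0],1]])

```text
time: 13.8
tool_pos: [0.4942, 0.1262, 0.1223]
tool_rot: [0.704, -0.704, 0.061, -0.061]
contact_force: [-1.0, -0.2, 0.7]
gripper_width: 0.477
```

Request:
drive_tool(motion=[[[0,0.02,0],[0,0,0],1],[[0,0,0],[0,0,0],1],[[0,0,0],[0,0,0],1]])

```text
time: 14.1
tool_pos: [0.4942, 0.1262, 0.1222]
tool_rot: [0.704, -0.704, 0.061, -0.061]
contact_force: [-3.4, -0.1, 5.5]
gripper_width: 0.478
```

Request:
drive_tool(motion=[[[0,0.02,0],[0,0,0],1],[[0,0,0],[0,0,0],1],[[0,0,0],[0,0,0],1]])

```text
time: 14.4
tool_pos: [0.4942, 0.1263, 0.1222]
tool_rot: [-0.704, 0.705, -0.061, 0.061]
contact_force: [-4.5, 0.0, 8.2]
gripper_width: 0.473
```

Request:
drive_tool(motion=[[[0,0.02,0],[0,0,0],1],[[0,0,0],[0,0,0],1],[[0,0,0],[0,0,0],1],[[0,0,0],[0,0,0],1]])

```text
time: 14.8
tool_pos: [0.4942, 0.1262, 0.1222]
tool_rot: [-0.704, 0.705, -0.061, 0.061]
contact_force: [-7.3, -1.4, 11.0]
gripper_width: 0.478
```

```bash
cat > chk.py <<'E'
from plant import manip;from h import *
import sys
st=manip.state();s=st["tool_pos"];print(st["time"],s,st["contact_force"],st["ft_torque"])
for n in("scene","top"):
    f=manip.grab_frame(n);cv2.imwrite(f"pics/{sys.argv[1]}{n}.png",f["img"])
    P=pts(f);img=f["img"].astype(int);Z=P[...,2]
    d=np.hypot(P[...,0]-.495,P[...,1]-.125)
    m=(d<.075)&(img.min(-1)>90)&(abs(Z-.119)<.008)
    q=P[m];c,r=hull_circle(q[:,:2])
    A=np.c_[q[:,:2]-c,np.ones(len(q))]
    print(n,m.sum(),"deck",c,r,"plane",np.linalg.lstsq(A,q[:,2],rcond=None)[0].round(4),"med",np.median(q[:,2]))
E
python3 chk.py p
```

```text
14.8 [0.49421531 0.12623582 0.12221027] [-7.30960597 -1.43338049 11.03904644] [-0.15877155  0.90180786  0.00106767]
scene 1366 deck [0.49511119 0.1263155 ] 0.06145652474998644 plane [-0.012   0.0011  0.1173] med 0.11696296165102243
top 666 deck [0.49389646 0.12510698] 0.06052820426247923 plane [1.000e-04 2.200e-03 1.164e-01] med 0.11616468106584377
```

Request:
drive_tool(motion=[[[-0.03,0.02,0],[0,0,0],1],[[-0.03,0.02,0],[0,0,0],1],[[0,0,0],[0,0,0],1],[[0,0,0],[0,0,0],1],[[0,0,0],[0,0,0],1]])

```text
time: 15.4
tool_pos: [0.4942, 0.1263, 0.1222]
tool_rot: [-0.704, 0.705, -0.06, 0.062]
contact_force: [-0.8, -2.3, 11.4]
gripper_width: 0.478
```

Request:
drive_tool(motion=[[[0,0.03,0],[0,0,0],1],[[0,0.03,0],[0,0,0],1],[[0,0,0],[0,0,0],1],[[0,0,0],[0,0,0],1],[[0,0,0],[0,0,0],1]])

```text
time: 15.9
tool_pos: [0.4942, 0.1263, 0.1222]
tool_rot: [-0.704, 0.705, -0.06, 0.062]
contact_force: [-6.5, -2.4, 18.4]
gripper_width: 0.48
```

```bash
python3 chk.py q
```

```text
15.9 [0.49421115 0.12625521 0.12215734] [-6.45609734 -2.37351241 18.38960947] [-0.3567118   1.51993875  0.01862275]
scene 1365 deck [0.49510309 0.12638592] 0.061340547384901176 plane [-0.0129  0.0006  0.1174] med 0.11701106220447921
top 671 deck [0.49431482 0.12529237] 0.06080848788866894 plane [ 0.0016 -0.001   0.1163] med 0.11626814979697464
```

```bash
python3 -c "
import cv2
a=cv2.imread('pics/qscene.png')[130:260,280:420];cv2.imwrite('pics/qv.png',cv2.resize(a,(640,594),interpolation=cv2.INTER_CUBIC))"
```

```text
(no output)
```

View pics/qv.png

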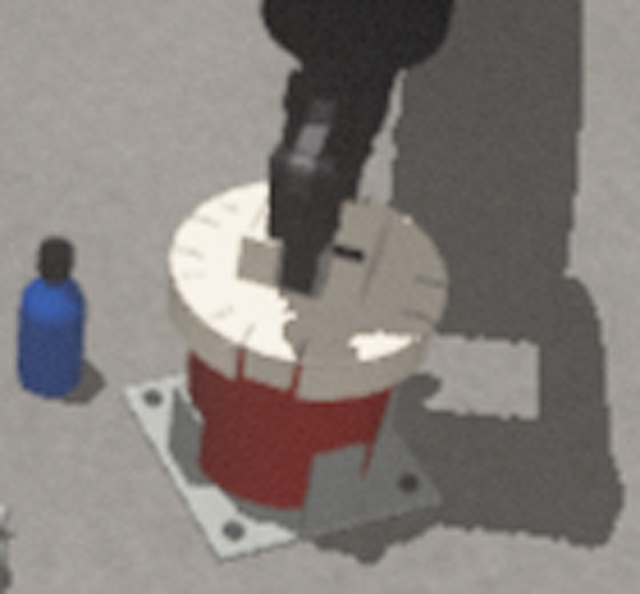

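The deck lies flat over the mouth with the skirt all round it, at crop (305,290), and the force stops dead at 18 N. I ease off to zero, then pull in small steps.

Request:
drive_tool(motion=[[[0,-0.06,0],[0,0,0],1],[[0.03,-0.02,0],[0,0,0],1],[[0.03,-0.02,0],[0,0,0],1],[[0,-0.04,0],[0,0,0],1],[[0,-0.04,0],[0,0,0],1],[[0,0,0],[0,0,0],1],[[0,0,0],[0,0,0],1],[[0,0,0],[0,0,0],1]])

```text
time: 16.8
tool_pos: [0.4941, 0.1262, 0.1223]
tool_rot: [0.704, -0.704, 0.061, -0.061]
contact_force: [0.9, -0.3, 0.2]
gripper_width: 0.477
```

Request:
drive_tool(motion=[[[0,-0.02,0],[0,0,0],1],[[0,-0.02,0],[0,0,0],1],[[0,0,0],[0,0,0],1],[[0,0,0],[0,0,0],1]])

```text
time: 17.2
tool_pos: [0.494, 0.1262, 0.1234]
tool_rot: [-0.704, 0.705, -0.061, 0.061]
contact_force: [-0.2, -0.3, -1.1]
gripper_width: 0.481
```

Request:
drive_tool(motion=[[[0,-0.02,0],[0,0,0],1],[[0,-0.02,0],[0,0,0],1],[[0,0,0],[0,0,0],1],[[0,0,0],[0,0,0],1]])

```text
time: 17.6
tool_pos: [0.4937, 0.1262, 0.124]
tool_rot: [-0.704, 0.704, -0.061, 0.061]
contact_force: [0.8, 0.3, -4.6]
gripper_width: 0.477
```

Request:
drive_tool(motion=[[[0.01,-0.02,0],[0,0,0],1],[[0,0,0],[0,0,0],1],[[0,0,0],[0,0,0],1]])

```text
time: 17.9
tool_pos: [0.4937, 0.1262, 0.1241]
tool_rot: [-0.704, 0.705, -0.061, 0.06]
contact_force: [0.7, 2.0, -8.6]
gripper_width: 0.478
```

Request:
drive_tool(motion=[[[0.01,-0.02,0],[0,0,0],1],[[0,0,0],[0,0,0],1],[[0,0,0],[0,0,0],1]])

```text
time: 18.2
tool_pos: [0.4936, 0.1261, 0.1242]
tool_rot: [-0.704, 0.705, -0.062, 0.06]
contact_force: [1.1, 2.1, -14.8]
gripper_width: 0.474
```

Request:
drive_tool(motion=[[[0.01,-0.02,0],[0,0,0],1],[[0,0,0],[0,0,0],1],[[0,0,0],[0,0,0],1]])

```text
time: 18.5
tool_pos: [0.4935, 0.1261, 0.1243]
tool_rot: [-0.704, 0.705, -0.062, 0.06]
contact_force: [0.7, 1.7, -22.0]
gripper_width: 0.477
```

I batched one step too many and the pull reached 22 N, which is under the 25 N limit but well above 10 N. I ease back to about 10 N now and hold there.

Request:
drive_tool(motion=[[[-0.017,-0.0,0],[0,0,0],1],[[0,0.034,0],[0,0,0],1],[[0,0,0],[0,0,0],1],[[0,0,0],[0,0,0],1]])

```text
time: 18.9
tool_pos: [0.4935, 0.1261, 0.1244]
tool_rot: [-0.704, 0.705, -0.062, 0.06]
contact_force: [-2.5, 2.6, -22.9]
gripper_width: 0.479
```

Request:
drive_tool(motion=[[[0,0.04,0],[0,0,0],1],[[0,0,0],[0,0,0],1]])

```text
time: 19.1
tool_pos: [0.4939, 0.1261, 0.1243]
tool_rot: [-0.704, 0.705, -0.061, 0.06]
contact_force: [-5.0, 1.7, -18.5]
gripper_width: 0.476
```

Request:
drive_tool(motion=[[[-0.02,0.04,0],[0,0,0],1],[[0,0,0],[0,0,0],1]])

```text
time: 19.3
tool_pos: [0.4945, 0.1261, 0.1243]
tool_rot: [-0.704, 0.705, -0.06, 0.061]
contact_force: [-3.9, -0.2, -14.3]
gripper_width: 0.48
```

Request:
drive_tool(motion=[[[-0.02,0.03,0],[0,0,0],1],[[0,0,0],[0,0,0],1]])

```text
time: 19.5
tool_pos: [0.4948, 0.1262, 0.1242]
tool_rot: [-0.704, 0.704, -0.06, 0.062]
contact_force: [-1.5, -1.0, -10.3]
gripper_width: 0.48
```

Pull is now 10.3 N, so I hold it for about a second.

Request:
drive_tool(motion=[[[0,0,0],[0,0,0],1],[[0,0,0],[0,0,0],1],[[0,0,0],[0,0,0],1],[[0,0,0],[0,0,0],1],[[0,0,0],[0,0,0],1]])

```text
time: 20.0
tool_pos: [0.4948, 0.1265, 0.124]
tool_rot: [0.705, -0.704, 0.06, -0.062]
contact_force: [-0.1, -0.9, -2.9]
gripper_width: 0.479
```

Request:
drive_tool(motion=[[[0,0,0],[0,0,0],1],[[0,0,0],[0,0,0],1],[[0,0,0],[0,0,0],1],[[0,0,0],[0,0,0],1],[[0,0,0],[0,0,0],1],[[0,0,0],[0,0,0],1]])

```text
time: 20.6
tool_pos: [0.4935, 0.1264, 0.1226]
tool_rot: [0.705, -0.704, 0.061, -0.061]
contact_force: [0.0, -0.3, -1.2]
gripper_width: 0.474
```

```bash
python3 chk.py r
```

```text
20.6 [0.49353036 0.12638783 0.12258202] [ 0.00977874 -0.34599551 -1.19153743] [ 0.02023458 -0.06629878  0.03327304]
scene 1362 deck [0.494601  0.1264709] 0.06119193860202394 plane [-0.0131  0.0022  0.1176] med 0.11728687123451137
top 667 deck [0.49352514 0.12516167] 0.060515182462076406 plane [-0.0013  0.0039  0.1166] med 0.11642184071891226
```

The arm's force settles slowly, over about 0.5 s, so the hold sagged to 1 N. The lid is still seated, so I repeat the pull properly: small steps, each left to settle.

Request:
drive_tool(motion=[[[0.01,-0.02,0],[0,0,0],1],[[0.01,-0.02,0],[0,0,0],1],[[0,-0.02,0],[0,0,0],1],[[0,0,0],[0,0,0],1],[[0,0,0],[0,0,0],1],[[0,0,0],[0,0,0],1],[[0,0,0],[0,0,0],1],[[0,0,0],[0,0,0],1],[[0,0,0],[0,0,0],1],[[0,0,0],[0,0,0],1]])

```text
time: 21.7
tool_pos: [0.4939, 0.1263, 0.1239]
tool_rot: [-0.704, 0.704, -0.061, 0.061]
contact_force: [0.6, 0.1, -2.3]
gripper_width: 0.473
```

Request:
drive_tool(motion=[[[0.005,-0.01,0],[0,0,0],1],[[0,0,0],[0,0,0],1],[[0,0,0],[0,0,0],1],[[0,0,0],[0,0,0],1],[[0,0,0],[0,0,0],1],[[0,0,0],[0,0,0],1],[[0,0,0],[0,0,0],1],[[0,0,0],[0,0,0],1]])

```text
time: 22.5
tool_pos: [0.4938, 0.1263, 0.1239]
tool_rot: [-0.704, 0.705, -0.061, 0.061]
contact_force: [-0.7, 0.0, -4.0]
gripper_width: 0.479
```

Request:
drive_tool(motion=[[[0.005,-0.01,0],[0,0,0],1],[[0,0,0],[0,0,0],1],[[0,0,0],[0,0,0],1],[[0,0,0],[0,0,0],1],[[0,0,0],[0,0,0],1],[[0,0,0],[0,0,0],1],[[0,0,0],[0,0,0],1]])

```text
time: 23.2
tool_pos: [0.4938, 0.1262, 0.124]
tool_rot: [-0.704, 0.705, -0.061, 0.061]
contact_force: [0.7, 1.0, -8.9]
gripper_width: 0.477
```

Request:
drive_tool(motion=[[[0,0,0],[0,0,0],1],[[0,0,0],[0,0,0],1],[[0,0,0],[0,0,0],1]])

```text
time: 23.5
tool_pos: [0.4938, 0.1262, 0.124]
tool_rot: [-0.704, 0.705, -0.061, 0.061]
contact_force: [-1.1, 1.0, -10.2]
gripper_width: 0.476
```

Request:
drive_tool(motion=[[[0,0.006,0],[0,0,0],1],[[0,0,0],[0,0,0],1],[[0,0,0],[0,0,0],1]])

```text
time: 23.8
tool_pos: [0.4939, 0.1262, 0.124]
tool_rot: [-0.704, 0.705, -0.061, 0.061]
contact_force: [-1.2, 0.9, -8.9]
gripper_width: 0.479
```

Request:
drive_tool(motion=[[[0,0,0],[0,0,0],1],[[0,0,0],[0,0,0],1]])

```text
time: 24.0
tool_pos: [0.4939, 0.1262, 0.1241]
tool_rot: [-0.704, 0.705, -0.061, 0.061]
contact_force: [-1.5, 1.2, -9.7]
gripper_width: 0.477
```

Request:
drive_tool(motion=[[[0,0.004,0],[0,0,0],1],[[0,0,0],[0,0,0],1],[[0,0,0],[0,0,0],1]])

```text
time: 24.3
tool_pos: [0.494, 0.1262, 0.1241]
tool_rot: [-0.704, 0.705, -0.061, 0.061]
contact_force: [-3.2, 0.8, -9.0]
gripper_width: 0.475
```

Held at 9–10 N for 1.1 s. Now I lower it and let go.

Request:
drive_tool(motion=[[[-0.005,0.02,0],[0,0,0],1],[[-0.005,0.02,0],[0,0,0],1],[[-0.01,0.02,0],[0,0,0],1],[[0,0.01,0],[0,0,0],1],[[0,0.01,0],[0,0,0],1],[[0,0,0],[0,0,0],1],[[0,0,0],[0,0,0],1],[[0,0,0],[0,0,0],1],[[0,0,0],[0,0,0],1],[[0,0,0],[0,0,0],1],[[0,0,0],[0,0,0],1]])

```text
time: 25.4
tool_pos: [0.4938, 0.1263, 0.1223]
tool_rot: [0.705, -0.704, 0.061, -0.061]
contact_force: [0.0, 0.1, -1.0]
gripper_width: 0.477
```

Request:
drive_tool(motion=[[[0,0,0],[0,0,0],0.6],[[0,0,0],[0,0,0],0.3],[[0,0,0],[0,0,0],0],[[0,0,0],[0,0,0],-0.3],[[0,0,0],[0,0,0],-0.6],[[0,0,0],[0,0,0],-1],[[0,0,0],[0,0,0],-1],[[0,0,0],[0,0,0],-1],[[0,0,0],[0,0,0],-1],[[0,0,0],[0,0,0],-1]])

```text
time: 26.4
tool_pos: [0.4937, 0.1263, 0.1222]
tool_rot: [-0.704, 0.704, -0.061, 0.061]
contact_force: [0.9, -0.5, 0.7]
gripper_width: 1.001
```

Request:
drive_tool(motion=[[[0,-0.2,0],[0,0,0],-1],[[0,-0.5,0],[0,0,0],-1],[[0,-0.8,0],[0,0,0],-1],[[0,-0.8,0],[0,0,0],-1],[[0,-0.8,0],[0,0,0],-1],[[0,-0.8,0],[0,0,0],-1],[[0,-0.3,0],[0,0,0],-1],[[0,0,0],[0,0,0],-1],[[0,0,0],[0,0,0],-1],[[0,0,0],[0,0,0],-1],[[0,0,0],[0,0,0],-1]])

```text
time: 27.5
tool_pos: [0.493, 0.1262, 0.2259]
tool_rot: [-0.704, 0.705, -0.062, 0.06]
contact_force: [0.0, 0.2, 0.2]
gripper_width: 1.005
```

```bash
python3 chk.py e;python3 -c "
import cv2
a=cv2.imread('pics/escene.png')[100:320,140:400];cv2.imwrite('pics/ev.png',cv2.resize(a,(708,600),interpolation=cv2.INTER_CUBIC))"
```

```text
27.5 [0.49304796 0.12621622 0.22587092] [0.03365296 0.24116048 0.24860062] [-0.0219017  -0.00337166  0.02860591]
scene 1461 deck [0.49447425 0.12641976] 0.0615173261445392 plane [-0.0141  0.0025  0.1176] med 0.11705254173634005
top 1088 deck [0.49426707 0.12027647] 0.057110039551913766 plane [0.0011 0.002  0.1163] med 0.1162203374583285
```

View pics/ev.png

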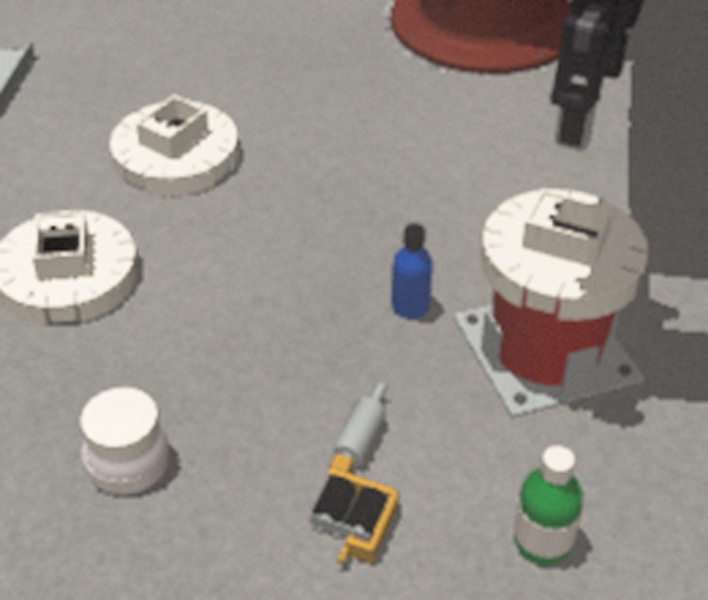

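The lid sits flat on the tub at crop (565,250), the gripper is clear above it, and the bottles, jar and machine look unmoved.

```bash
python3 -c "
from plant import manip
print(manip.job_done(),manip.state()['time'])"
```

```text
the job is handed in; nothing more can be done
the job is handed in; nothing more can be done
```

The leftmost lid is on the tub, clipped and fully home, and it held the pull test. However, my first pull went well past the 10 N you asked for. The job is handed in at about 28 s of the 64 s allowed, and it reports no verdict.

- **Seating:** While pressing, I read at most about 6 N as the clips went over the flange. The lid then stopped dead on the rim, and I pressed it to 18 N.
- **First pull:** I stepped up faster than the arm's force settles, so it peaked at about 23 N at the wrist. That is under the 25 N limit but well over the "not much harder" you wanted. When I backed off, the force sagged to about 1 N, so that attempt did not count as a steady hold.
- **Second pull:** I repeated it with a slow rise and held about 9–10 N at the wrist for 1.1 s. About 1 N of that is the lid's own weight. I then lowered the lid and let go.
- **Last checks:**
  - **Height:** the deck is at the seated height in both views.
  - **Centring:** the scene view puts the lid within about 1.3 mm of the rim centre. The final top-view circle was about 4 mm off in y with too small a radius (57 mm), probably because the gripper hid part of the lid, so I did not use it. Before release, the two views put the lid within about 1.3 mm of the rim centre.
  - **Level:** the scene camera's plane fit tilts about 0.014 rad, much as it did with the lid hanging free; the top camera shows about 0.002.
  - **Surroundings:** by eye, the bottles, jar and tattoo machine have not moved. The gripper is open and clear of everything.

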